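# Open the machine vice and take out the finished bracket

### The job

The milled bracket in the low grey machine vice is finished. Slide the vice's jaw all the way open by its knob and leave it open, draw the bracket clear of the fixed jaw's overhanging lip and lift it out, then set it down upright on the floor of the steel parts dish without dropping it. Leave the tape measure and the roll of thread tape where they are.

Things in the scene. Friction and masses are not known exactly. Their poses are not given: they have to be found in the camera images.
- vice: Low grey quick-slide machine vice bolted to the table, 225 x 90 mm, 60 mm high. Origin: on the table, under the middle of the seat between the shut jaws. x runs along the slide from the moving to the fixed jaw, y along the jaws, z up; the base reaches from x = -165 to +60 mm. The bed under the part is at z = 30 mm. Both jaws are 76 mm wide, tops at z = 60 mm.
- fixed_lip (a point): Middle of the top edge of the fixed jaw's lip, 13.5 mm from the seat's middle, 60 mm above the table. This lip (underside 46.5 mm above the table) overhangs the bracket's foot by 7 mm, the shut moving jaw's likewise. So, after opening, shift the bracket over the bed towards the moving jaw by more than 7 mm before lifting (20 mm brings it about midway between the open lips).
- jaw (a joint): Opening of the moving jaw in m: 0 shut on the part, 0.045 fully open at its stop, opening towards the vice's -x. It slides with about 4 N of friction and stays where it is left; its screw is already slack.
- jaw_knob (a point): Centre of the grip of the black upright knob on the moving jaw: a 24 mm round grip, from 18 mm below to 18 mm above this point (84 mm above the table). It moves with the jaw and stands 85 mm from the seat's middle when shut.
- bracket_center (a point): Centre, half-way up, of the loose aluminium bracket, 70 mm tall, 0.15 to 0.31 kg, standing on the vice's bed. Foot 40 (x) by 44 (y) mm, 14 mm thick; on it an upright 22 (x) by 36 (y) mm with a dark cross bore, from 21 mm below to 35 mm above this point. The jaws' tops are 5 mm below this point. x and y lie along the vice's at the start, z up.
- dish: Loose round stainless parts dish, 111 mm across the rim, 24 mm high, sloping wall. Origin: centre of its underside. Its flat floor is 80 mm across and 2 mm above the table.
- tape_measure_center (a point): Centre of the yellow tape measure, 36 x 80 x 62 mm, standing on the table: not to be disturbed.
- thread_tape_center (a point): Centre of the blue and white roll of thread tape, 54 mm across and 16 mm high, lying flat: not to be disturbed.

How it is judged (in metres and radians):
On the way, in this order (a step that is already met when the one before it is completed fails the run):
1. the jaw is fully open (at least 38 of 45 mm) with the bracket still standing between the jaws (value of joint jaw above 0.038 m and z of bracket_center in the frame of vice below 0.075 m and horizontal distance between bracket_center and vice below 0.06 m), for 0.2 s.
2. the bracket is lifted out of the vice, foot above the jaws (z of bracket_center in the frame of vice above 0.1 m and contact force between bracket and the fingers above 0.5 N), for 0.2 s.
At the end, for the whole second after the job is handed in: The jaw is still open (at least 35 mm); the bracket stands upright (within 0.1 rad) and at rest on the floor of the dish, its centre within 20 mm of the dish's middle and no more than 42 mm above the dish's underside; the dish is level (value of joint jaw above 0.035 m and horizontal distance between bracket_center and dish below 0.02 m and z of bracket_center in the frame of dish below 0.042 m and angle between bracket_center's own z axis and vertical below 0.1 rad and linear speed of bracket below 0.02 m/s and angle between dish's own z axis and vertical below 0.06 rad); the robot touches nothing.
It fails at once if the bracket is let go with its foot more than about 2 cm above the dish's floor (contact force between bracket and the fingers below 0.02 N and horizontal distance between bracket_center and dish below 0.08 m and z of bracket_center in the frame of dish above 0.06 m).
It fails at once if the tape measure is moved by more than 2 cm (distance of tape_measure_center from where it was at the start of the episode above 0.02 m).
It fails at once if the roll of thread tape is moved by more than 2 cm (distance of thread_tape_center from where it was at the start of the episode above 0.02 m).
It also fails if it takes over 45 s, if anything falls off the work surface, if the arm or the gripper's body presses on something with over 40 N, if the wrist force passes 120 N, or if a joint passes its speed limit or range.

### The arm

A 6-joint arm with a two-finger parallel gripper is mounted at the origin on a cart in front of the work surface, level with it; the furniture and walls round the work are solid. World frame = base frame: x ahead of the robot, y to its left, z up, the work surface at z = 0. Lengths are in mm, angles in rad, forces in N, time in s.
With the tool pointing down it reaches from about 325 to 775 mm from the base axis. Payload 5.5 kg.
Tool frame: the origin (TCP) lies on the front face of the gripper's body, between the roots of the fingers; the fingertips stand 73 mm ahead of it and the grasp point (between the pads) lies 54 mm ahead of it (manip.tcp_to_grasp is the distance from the TCP to the grasp point, in mm); z points along the fingers, y is the line along which they close (so a half turn about z gives the same grasp; the last joint's range is limited). The gripper opens to 85 mm and grips with 20 to 120 N. Pads are 22 mm wide; open, the fingers measure 114 mm over their backs; the gripper's body (76 mm by 85 mm) begins 54 mm behind the grasp point. The pads swing forward as they close: fully open they stand 13 mm farther back than shut.
Start: joints at [-1.33, 0.091, 1.231, -0, 1.82, -0.057], TCP at [176.05, -573.606, 303.875] pointing down, gripper open.
Joint ranges: [-2.87, 2.87], [-0.86, 2.18], [0.17, 2.46], [-1.51, 4.65], [0.06, 2.69], [-2.65, 2.65]. Speed limits (rad/s): [2.57, 2.57, 3.01, 3.14, 3.14, 3.14].

### API

Orientations are given as a unit quaternion [x, y, z, w].
In Python, from cell import manip gives the robot as it stands. The module is installed in compiled form; this text tells all that it offers.
- The arm moves only by the tool move_arm, never from a script. Its argument "deltas" is a list that holds one entry, the list of rows, each a list of 6 numbers: the shift along the tool's x, y, z scaled (see below), then the turn, a rotation vector about the tool's x, y, z scaled (see below). A call has exactly 8 rows; each row shifts and turns the commanded pose from where the row before left it, along the tool's axes as they then stand; what a row does not reach is not made up. The controller multiplies each number of a shift by 5 cm and each number of a turn by 5 degrees. A row lasts 1/10 s, in which the tool goes at most 50 mm and 8.59 degrees, less where a joint would pass 70% of its speed; a pose out of reach is approached as far as the arm can. A call with a number of a shift or a turn outside -1 to 1 is refused whole. A call with a gripper value outside its range is refused whole. "grip" is the gripper command: -1 is fully open, 1 is shut, values between are in proportion, set as the call begins (left out, the last holds). The fingers move at their own pace and stop on an object; "newtons" is the grip in N (left out, the last holds). Time passes only in rows, so rows that do not move let the fingers close, or fill a call up. It gives the time, the measured TCP pose, the force, the opening and the grip force at its end, in the units of the state.
- manip.sense(): the state, without advancing time (a new reading comes with each control period).
- manip.camera(name): name is "scene" or "top" or "wrist"; returns a dict with "color" (420x560x3 uint8, red, green, blue), "K" (3x3 intrinsics, pixels), "origin" and "orientation" of the camera in the world. Camera axes: x right, y down, z forward; pixel columns grow to the right and rows downward; lengths in mm; the calibration is good to about 2 mm. A picture is of the moment at which its call begins. There is no depth.
- manip.close_job(): hands the job in; it is judged then, once.
Trained networks look in the newest picture that a camera, given by its name, has taken for a name from the list of things; names that differ only in an ending like _2 or _b are one class to them, and where a whole thing is asked for, a point or a joint stands for the part that bears it (a point fixed in the world has none). Each returns a list of dicts, best first, with "score" (0 to 1); they miss things now and then, are a little off and sometimes report something else, mostly with a low value. They report only what shows in the picture. A call takes as long as a camera call.
- manip.boxes_of(target, camera): "xyz" ([x, y, z] in mm, in world coordinates, good to about 4 mm: the middle of the surface that is visible of it).
- manip.cut_out(target, camera): "mask" (420x560 bool, what is visible of it).
- manip.tip_of(target, camera): "xyz" ([x, y, z] in mm, in world coordinates, good to about 4 mm: a listed point, or the origin of a listed thing).
The state is a dict: "time_s": time; "joint_pos": joint angles; "dq": joint speeds; "tau": joint torques, N m; "ee_pos": TCP position; "orientation": TCP orientation; "contact_force": force on the tool from outside, world axes, zero at the start; "ft_torque": the same for the moment, N m; "gripper_width": finger opening in mm; "finger_force": force on a finger pad.
Only numpy, scipy, OpenCV 4.12 (cv2) and the standard library are available. Lean on these libraries where they do the work, as an engineer would, in place of code of your own. Each camera call takes 0.05 s, during which the arm holds its last target. There are 200 camera calls.

## Working session

There is one attempt and no reset: what is moved stays moved. The work goes in short steps, Python scripts to look and compute and a tool call to move; the robot and the scene stay as the last step left them, time stands still between calls to the robot, and variables do not carry over. Pictures are saved under pics/ and viewed, at most 10 in all, crops included, and the job is handed in when it is done.

Besides the shell and the picture viewer there is one more tool, called by a JSON object that holds its "api" and its "payload", one argument or row to a line. move_arm: Moves the arm, as the interface text tells. Shifts and turns lie within -1 to 1; 1 stands for 5 cm of shift or 5 degrees of turn. Its arguments: {"type":"object","properties":{"deltas":{"type":"array"},"grip":{"type":"number"},"newtons":{"type":"number"}},"required":["deltas"]}

```bash
mkdir -p pics; python3 - <<'E'
from cell import manip
import cv2,numpy as np
for c in ["top","scene"]:
    r=manip.camera(c); cv2.imwrite(f"pics/{c}0.png",r["color"][:,:,::-1])
    print(c,np.round(r["origin"]),np.round(r["orientation"],3),r["K"][0][0])
    for t in ["vice","fixed_lip","jaw_knob","bracket_center","dish","tape_measure_center","thread_tape_center"]:
        print(t,[(np.round(d["xyz"]).tolist(),round(d["score"],2)) for d in manip.tip_of(t,c)[:2]])
s=manip.sense();print({k:np.round(v,3) for k,v in s.items()})
E
```

```text
top [ 405.  -98. 1047.] [ 0.71  -0.697  0.071 -0.07 ] 438.3776425432893
vice [([635.0, 41.0, -1.0], 0.56), ([547.0, -288.0, -1.0], 0.44)]
fixed_lip [([648.0, 50.0, 55.0], 0.82)]
jaw_knob [([559.0, -5.0, 88.0], 0.71)]
bracket_center [([636.0, 32.0, 67.0], 0.77)]
dish [([548.0, -286.0, 1.0], 0.79)]
tape_measure_center [([639.0, 34.0, 64.0], 0.36)]
thread_tape_center [([669.0, -155.0, 8.0], 0.79)]
scene [164. 749. 519.] [-0.203  0.82  -0.519  0.129] 535.7584397670929
vice [([632.0, 44.0, -2.0], 0.83)]
fixed_lip [([645.0, 51.0, 60.0], 0.61)]
jaw_knob [([561.0, -0.0, 83.0], 0.74)]
bracket_center [([638.0, 35.0, 63.0], 0.95)]
dish [([546.0, -291.0, 4.0], 0.55)]
tape_measure_center [([726.0, -80.0, 33.0], 0.9), ([635.0, 32.0, 64.0], 0.47)]
thread_tape_center [([559.0, -3.0, 84.0], 0.66), ([669.0, -152.0, 9.0], 0.55)]
{'time_s': np.float64(0.8), 'joint_pos': array([-1.33 ,  0.091,  1.231,  0.   ,  1.82 , -0.057]), 'dq': array([-0.001,  0.   ,  0.002,  0.001, -0.   , -0.001]), 'tau': array([-2.0000e-03, -4.5842e+01, -4.1807e+01, -0.0000e+00,  1.0000e-03,
       -0.0000e+00]), 'ee_pos': array([ 176.05 , -573.604,  303.916]), 'orientation': array([0.989, 0.148, 0.   , 0.   ]), 'contact_force': array([ 0.743,  1.103, -0.949]), 'ft_torque': array([-0.028, -0.003,  0.044]), 'finger_force': np.float64(0.0), 'gripper_width': np.float64(85.242)}
```

View pics/top0.png

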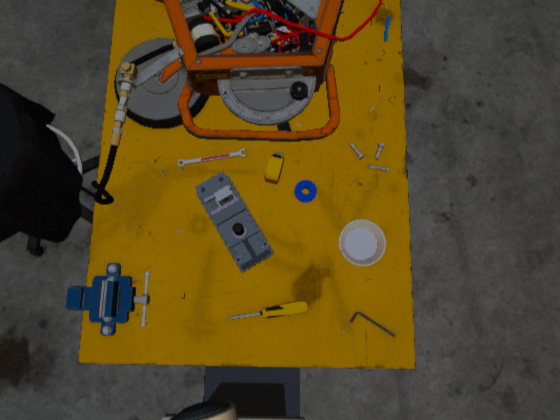

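View pics/scene0.png

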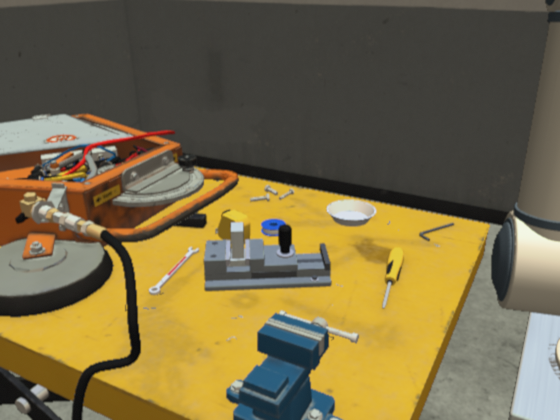

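The top view shows the knob near (238,229), the bracket near (225,197), the dish at (362,242), the tape measure at (275,167) and the thread tape at (306,191). The scene view agrees. Knob to bracket measures 85 mm, as it should, and the vice yaw is about 24.8°. I'll turn the tool x along the vice x and travel high.

{"api": "move_arm", "payload": {
  "deltas": [
    [[0,0,0,0,0,-0.78],[0,0,0,0,0,-0.78],[0.84,-0.5,0,0,0,0],[0.84,-0.5,0,0,0,0],[0.84,-0.5,0,0,0,0],[0.84,-0.5,0,0,0,0],[0.84,-0.5,0,0,0,0],[0.84,-0.5,0,0,0,0]]
  ],
  "grip": -1,
  "newtons": 40
}}

```text
time_s: 1.6
ee_pos: [342.3, -329.8, 304.1]
orientation: [0.977, 0.215, 0.0, 0.0]
contact_force: [0.7, -1.0, 1.2]
gripper_width: 85.2
finger_force: 0.0
```

{"api": "move_arm", "payload": {
  "deltas": [
    [[0.84,-0.5,0,0,0,0],[0.84,-0.5,0,0,0,0],[0.84,-0.5,0,0,0,0],[0.84,-0.5,0,0,0,0],[0.84,-0.5,0,0,0,0],[0.84,-0.5,0,0,0,0],[0.6,-0.5,0,0,0,0],[0,0,0,0,0,0]]
  ]
}}

```text
time_s: 2.4
ee_pos: [525.2, -50.1, 303.4]
orientation: [0.976, 0.218, -0.0, -0.001]
contact_force: [-0.8, -0.5, 0.1]
gripper_width: 85.3
finger_force: 0.0
```

```bash
cat > h.py <<'E'
from cell import manip
import cv2,numpy as np
from scipy.spatial.transform import Rotation as R
np.set_printoptions(suppress=True,precision=2)
def pose():
    s=manip.sense(); return np.array(s["ee_pos"]),R.from_quat(s["orientation"])
def delta(target,yaw):
    "units: tool-frame shift (/50mm, after the turn) and turn (/5deg) to a tool-down pose"
    p,r=pose(); y=np.radians(yaw)
    g=R.from_matrix(np.array([[np.cos(y),np.sin(y),0],[np.sin(y),-np.cos(y),0],[0,0,-1]]))
    print("tcp",p,"yaw",np.degrees(np.arctan2(*r.as_matrix()[1::-1,0])))
    print("turn",np.degrees((r.inv()*g).as_rotvec())/5,"shift",g.inv().apply(np.array(target)-p)/50)
def find(names,cam,name=None):
    r=manip.camera(cam)
    if name: cv2.imwrite("pics/"+name,r["color"][:,:,::-1])
    o={}
    for t in names:
        l=[(np.array(d["xyz"]),round(d["score"],2)) for d in manip.tip_of(t,cam)[:2]]
        print(cam,t,l); o[t]=l
    return r,o
E
python3 - <<'E'
from h import *
r,o=find(["vice","fixed_lip","jaw_knob","bracket_center"],"wrist","w1.png")
s=manip.sense();print(s["time_s"])
C=R.from_quat(r["orientation"]).as_matrix()
def floor(px,z):
    d=(C@np.linalg.inv(r["K"])@np.c_[px,np.ones(len(px))].T).T
    o=np.array(r["origin"]); return o+d*((z-o[2])/d[:,2])[:,None]
delta([560,-2,142],24.8)
p,q=pose();print(p)
E
```

```text
wrist vice [(array([634. ,  43.2,   1.5]), 0.84)]
wrist fixed_lip [(array([643.4,  49.2,  60.1]), 0.82)]
wrist jaw_knob [(array([557.1,  -4.9,  86.3]), 0.94)]
wrist bracket_center [(array([638.5,  32. ,  65.5]), 0.95)]
2.65
tcp [523.52 -55.36 304.06] yaw 24.768394936729
turn [ 0.01  0.   -0.01] shift [ 1.11 -0.66  3.24]
[523.52 -55.36 304.06]
```

View pics/w1.png

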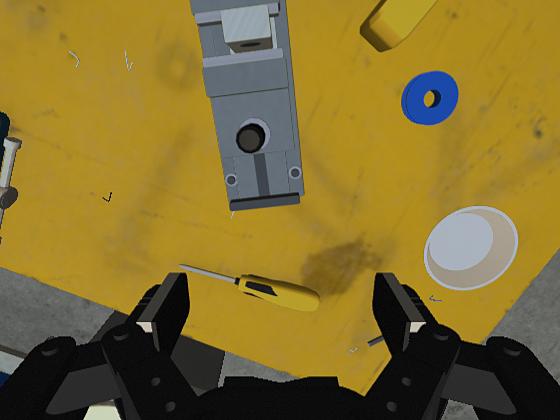

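The wrist view shows the knob top at (250,138) and the bracket at (247,30). The vice axis is tilted about 5° in the image, so the yaw is nearer 30°. I'll zoom in to measure its edges.

```bash
python3 - <<'E'
import cv2
i=cv2.imread("pics/w1.png")[0:220,170:330]
cv2.imwrite("pics/w1c.png",cv2.resize(i,None,fx=2.7,fy=2.7,interpolation=cv2.INTER_CUBIC))
E
```

```text
(no output)
```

View pics/w1c.png

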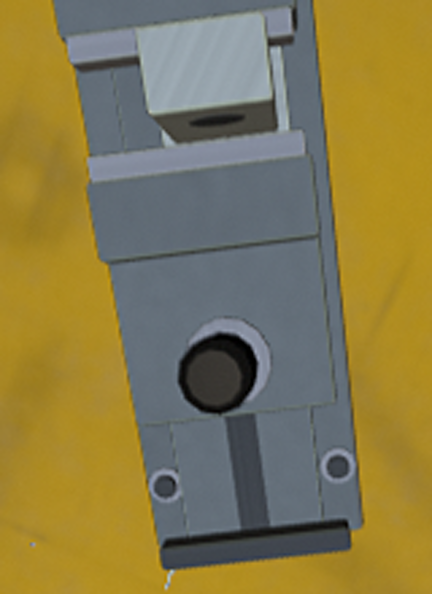

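```bash
cat >> h.py <<'E'
def back(r,px,z):
    C=R.from_quat(r["orientation"]).as_matrix(); o=np.array(r["origin"])
    d=(C@np.linalg.inv(r["K"])@np.c_[np.array(px,float),np.ones(len(px))].T).T
    return o+d*((z-o[2])/d[:,2])[:,None]
E
python3 - <<'E'
from h import *
r=manip.camera("wrist")
c=lambda l:[(170+u/2.7,v/2.7) for u,v in l]
def show(n,px,z):
    P=back(r,c(px),z); d=P[1]-P[0]; print(n,P[:,:2].tolist(),"len",np.hypot(*d[:2]),"ang",np.degrees(np.arctan2(d[1],d[0]))); return P
show("jawrear",[(105,262),(320,237)],60)
show("jawlip",[(88,158),(303,133)],60)
show("fixlip",[(69,40),(292,10)],60)
show("base right",[(310,0),(361,525)],10)
show("endplate",[(165,545),(350,522)],30)
P=show("brtop",[(137,30),(266,13),(272,102),(150,112)],100);print("br",P.mean(0))
show("brfront",[(150,112),(272,102)],100);show("brright",[(272,102),(266,13)],100)
print("knob top",back(r,c([(218,372)]),102)); delta([560,-2,142],30)
E
```

```text
jawrear [[574.9881748149915, 41.297078269505285], [612.7759170119141, -21.772159669895608]] len 73.52307280437789 ang -59.07219491763438
jawlip [[602.8731207140761, 57.78067470734689], [639.137526110893, -3.26816903796799]] len 71.0075236959053 ang -59.28872236932209
fixlip [[632.3086176222695, 75.07545762875546], [669.2704247506944, 14.456092822888095]] len 70.99917306325273 ang -58.62783558070822
base right [[686.2547721165218, 15.472176020071082], [516.9146480198507, -87.72513800226717]] len 198.3072445739214 ang -148.64151439366483
endplate [[479.81453052202306, -14.292344691980256], [520.6186216043632, -79.39974726797608]] len 76.83715064504081 ang -57.92381785887623
brtop [[637.9880842283891, 46.68412982549346], [656.5266470981196, 16.117387885186282], [637.3594497300243, 5.719880031083029], [620.655574940667, 35.97511266923016]] len 35.74918217414609 ang -58.76341608603994
br [638.13  26.12 100.  ]
brfront [[620.655574940667, 35.97511266923016], [637.3594497300243, 5.719880031083029]] len 34.56007139701725 ang -61.096967928475166
brright [[637.3594497300243, 5.719880031083029], [656.5266470981196, 16.117387885186282]] len 21.805724581486853 ang 28.478222013797012
knob top [[562.7   -9.71 102.  ]]
tcp [523.49 -55.45 304.14] yaw 24.75001315336407
turn [ 0.01 -0.   -1.05] shift [ 1.17 -0.56  3.24]
```

The vice yaw is about 30.8° on four edges. The knob is at about (561,-6) and the bracket at about (638,28). Next I'll turn, centre over the knob and go down to grasp height 90.

{"api": "move_arm", "payload": {
  "deltas": [
    [[0,0,0,0,0,-0.6],[0,0,0,0,0,-0.61],[0.58,-0.24,0.3,0,0,0],[0.57,-0.23,0.6,0,0,0],[0,0,0.8,0,0,0],[0,0,0.8,0,0,0],[0,0,0.7,0,0,0],[0,0,0,0,0,0]]
  ]
}}

```text
time_s: 3.5
ee_pos: [558.1, -5.5, 137.7]
orientation: [0.964, 0.266, -0.005, -0.002]
contact_force: [-1.2, -0.6, -0.2]
gripper_width: 85.4
finger_force: 0.0
```

{"api": "move_arm", "payload": {
  "deltas": [
    [[0,0,0,0,0,0],[0,0,0,0,0,0],[0,0,0,0,0,0],[0,0,0,0,0,0],[0,0,0,0,0,0],[0,0,0,0,0,0],[0,0,0,0,0,0],[0,0,0,0,0,0]]
  ],
  "grip": 1,
  "newtons": 30
}}

```text
time_s: 4.3
ee_pos: [561.3, -3.5, 146.2]
orientation: [0.964, 0.267, 0.001, -0.001]
contact_force: [-3.0, 3.0, 6.3]
gripper_width: 22.9
finger_force: 30.1
```

Gripped on the knob (22.9 mm). Now I'll slide it open along tool -x.

{"api": "move_arm", "payload": {
  "deltas": [
    [[-0.15,0,0,0,0,0],[-0.15,0,0,0,0,0],[-0.15,0,0,0,0,0],[-0.15,0,0,0,0,0],[-0.15,0,0,0,0,0],[-0.13,0,0,0,0,0],[0,0,0,0,0,0],[0,0,0,0,0,0]]
  ]
}}

```text
time_s: 5.1
ee_pos: [524.0, -26.6, 146.2]
orientation: [0.964, 0.267, 0.001, -0.0]
contact_force: [-2.1, 1.7, 8.0]
gripper_width: 22.9
finger_force: 30.2
```

{"api": "move_arm", "payload": {
  "deltas": [
    [[0,0,0,0,0,0],[0,0,0,0,0,0],[0,0,0,0,0,0],[0,0,0,0,0,0],[0,0,-0.8,0,0,0],[0,0,-1,0,0,0],[0,0,-0.8,0,0,0],[0,0,0,0,0,0]]
  ],
  "grip": -1
}}

```text
time_s: 5.9
ee_pos: [524.9, -27.4, 281.5]
orientation: [0.964, 0.266, 0.005, 0.002]
contact_force: [-0.4, 0.4, 0.3]
gripper_width: 85.7
finger_force: 0.0
```

```bash
python3 - <<'E'
from h import *
r,o=find(["fixed_lip","jaw_knob","bracket_center"],"wrist","w2.png")
find(["jaw_knob","bracket_center"],"top");find(["jaw_knob","bracket_center"],"scene")
print(r["K"],r["origin"],r["orientation"]); delta([638,28,140],30.8);print(manip.sense()["time_s"])
E
```

```text
wrist fixed_lip [(array([647. ,  47.1,  59.1]), 0.7)]
wrist jaw_knob [(array([524.2, -28.6,  85.6]), 0.83)]
wrist bracket_center [(array([639.3,  30.5,  63.5]), 0.58)]
top jaw_knob [(array([521.9, -30.9,  82.5]), 0.64)]
top bracket_center []
scene jaw_knob [(array([523. , -24.4,  87.4]), 0.71)]
scene bracket_center [(array([638.2,  36.1,  62.4]), 0.86)]
[[322.1    0.   280.59]
 [  0.   322.1  210.72]
 [  0.     0.     1.  ]] [594.24  14.96 351.91] [ 0.86 -0.49 -0.07  0.14]
tcp [523.22 -27.09 272.86] yaw 30.914837578584073
turn [-0.01  0.02  0.02] shift [2.54 0.23 2.66]
6.4
```

View pics/w2.png

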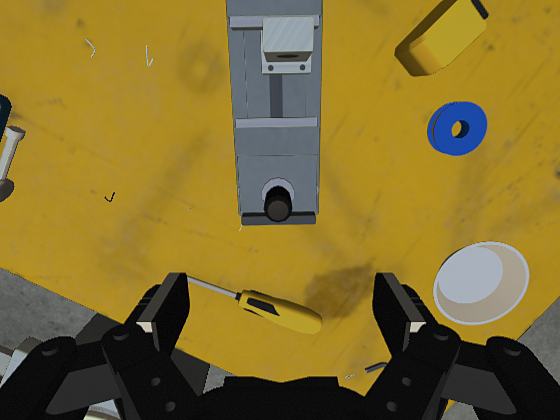

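The jaw is open: the knob moved about 44 mm to (278,202) px, against the end plate. The bracket still stands at the fixed jaw, near (288,40). I'll go over the bracket and down to grasp height 86.

{"api": "move_arm", "payload": {
  "deltas": [
    [[0.86,0.06,0,0,0,0],[0.86,0.06,0,0,0,0],[0.86,0.06,0.1,0,0,0],[0,0,0.6,0,0,0],[0,0,0.7,0,0,0],[0,0,0.7,0,0,0],[0,0,0.55,0,0,0],[0,0,0,0,0,0]]
  ]
}}

```text
time_s: 7.2
ee_pos: [636.3, 31.5, 135.0]
orientation: [0.964, 0.267, -0.005, -0.001]
contact_force: [-0.9, 0.4, -0.5]
gripper_width: 85.3
finger_force: 0.0
```

{"api": "move_arm", "payload": {
  "deltas": [
    [[0,0,0,0,0,0],[0,0,0,0,0,0],[0,0,0,0,0,0],[0,0,0,0,0,0],[0,0,0,0,0,0],[0,0,0,0,0,0],[0,0,0,0,0,0],[0,0,0,0,0,0]]
  ],
  "grip": 1,
  "newtons": 40
}}

```text
time_s: 8.0
ee_pos: [639.5, 31.6, 144.0]
orientation: [0.964, 0.267, 0.002, 0.0]
contact_force: [-1.2, 0.3, 6.4]
gripper_width: 35.6
finger_force: 43.7
```

Gripped at 35.6 mm, matching the 36 mm upright. Now I'll draw it 20 mm toward the moving jaw and then lift.

{"api": "move_arm", "payload": {
  "deltas": [
    [[-0.1,0,-0.01,0,0,0],[-0.1,0,-0.01,0,0,0],[-0.1,0,0,0,0,0],[-0.1,0,0,0,0,0],[0,0,0,0,0,0],[0,0,0,0,0,0],[0,0,-0.2,0,0,0],[0,0,0,0,0,0]]
  ],
  "newtons": 60
}}

```text
time_s: 8.8
ee_pos: [621.2, 20.8, 152.8]
orientation: [0.964, 0.266, -0.0, 0.0]
contact_force: [0.6, -0.6, -1.8]
gripper_width: 35.0
finger_force: 60.6
```

```bash
python3 - <<'E'
from h import *
r,o=find(["bracket_center","jaw_knob"],"scene")
i=r["color"][200:310,180:350,::-1]; cv2.imwrite("pics/s2.png",cv2.resize(i,None,fx=4,fy=4,interpolation=cv2.INTER_CUBIC))
s=manip.sense();print(s["ee_pos"],s["contact_force"],s["gripper_width"],s["time_s"])
E
```

```text
scene bracket_center [(array([619.1,  19.9,  73.1]), 0.61)]
scene jaw_knob [(array([520.1, -23.8,  85.2]), 0.69)]
[621.01  20.96 151.37] [-0.15 -0.7  -2.6 ] 34.86203072744586 8.95
```

View pics/s2.png

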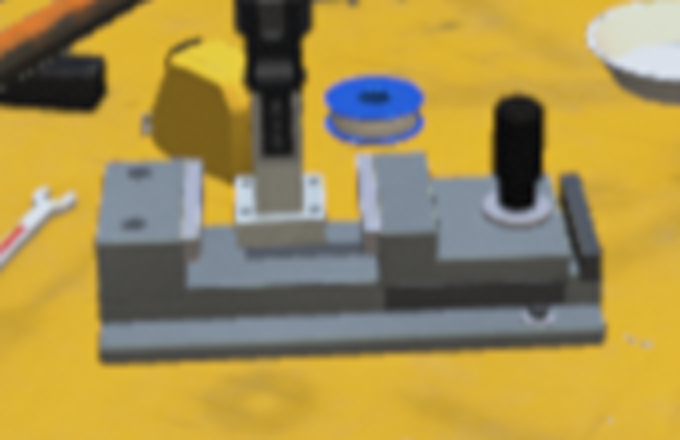

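The crop shows the bracket's foot at about (285,220), clear of both lips and lifted about 8 mm. The jaw is open. Next is a straight lift.

{"api": "move_arm", "payload": {
  "deltas": [
    [[0,0,-0.3,0,0,0],[0,0,-0.4,0,0,0],[0,0,-0.4,0,0,0],[0,0,-0.4,0,0,0],[0,0,-0.4,0,0,0],[0,0,-0.3,0,0,0],[0,0,0,0,0,0],[0,0,0,0,0,0]]
  ]
}}

```text
time_s: 9.75
ee_pos: [621.6, 21.2, 262.3]
orientation: [0.964, 0.267, 0.0, 0.0]
contact_force: [-0.5, 0.3, -2.4]
gripper_width: 35.0
finger_force: 60.6
```

```bash
python3 - <<'E'
from h import *
for cam in ["top","wrist","scene"]:
    r,_=find(["dish"],cam)
    m=manip.cut_out("dish",cam)
    if m:
        M=m[0]["mask"].astype(np.uint8); c,_=cv2.findContours(M,0,2); c=max(c,key=cv2.contourArea)[:,0]
        if cam=="wrist": print(c.min(0),c.max(0))
        P=back(r,c,24)[:,:2].astype(np.float32); print(cam,m[0]["score"],cv2.minEnclosingCircle(P))
delta([547,-288,250],30.8); print(manip.sense()["time_s"])
E
```

```text
top dish [(array([ 547.7, -290.7,   -3. ]), 0.62)]
wrist dish [(array([ 545.3, -292.8,    2.7]), 0.66)]
[449 330] [516 382]
wrist 0.62 ((565.27783203125, -286.1064453125), 55.1959342956543)
scene dish [(array([ 547. , -295.2,    5. ]), 0.59)]
scene 0.69 ((541.42529296875, -270.9376525878906), 70.64189147949219)
tcp [621.48  21.19 261.96] yaw 30.912879417637022
turn [-0.    0.01  0.02] shift [-4.45  4.55  0.24]
10.2
```

```bash
python3 - <<'E'
from h import *
r=manip.camera("top")
i=r["color"]; h=cv2.cvtColor(i,cv2.COLOR_RGB2HSV)
m=((h[:,:,1]<90)&(h[:,:,2]>110)).astype(np.uint8); m[:, :325]=0; m[:,400:]=0; m[:205]=0; m[280:]=0
c,_=cv2.findContours(m,0,2); c=max(c,key=cv2.contourArea)[:,0]
print(c.min(0),c.max(0)); P=back(r,c+0.0,24)[:,:2].astype(np.float32); print(cv2.minEnclosingCircle(P),cv2.fitEllipse(P))
E
```

```text
[339 219] [385 265]
((545.5143432617188, -289.468505859375), 55.65034103393555) ((545.1625366210938, -289.816650390625), (107.94707489013672, 109.1867904663086), 87.46923828125)
```

{"api": "move_arm", "payload": {
  "deltas": [
    [[-0.5,0.5,0,0,0,0],[-0.68,0.7,0,0,0,0],[-0.68,0.7,0,0,0,0],[-0.68,0.7,0,0,0,0],[-0.68,0.7,0,0,0,0],[-0.6,0.6,0,0,0,0],[0,0,0,0,0,0],[0,0,0,0,0,0]]
  ]
}}

```text
time_s: 11.05
ee_pos: [557.5, -245.2, 262.3]
orientation: [0.964, 0.265, 0.0, -0.0]
contact_force: [0.1, -0.7, -2.3]
gripper_width: 35.3
finger_force: 60.7
```

The dish centre is (545.7,-290): the fitted rim radius of 55.65 mm matches the 55.5 given. Contact with the floor is expected at a TCP z of about 112–116.

```bash
python3 - <<'E'
from h import *
find(["bracket_center"],"scene");delta([545.7,-290,122],31)
E
```

```text
scene bracket_center [(array([ 554.4, -242.8,  183.8]), 0.96)]
tcp [ 558.14 -243.46  262.4 ] yaw 30.95753515163994
turn [-0.   -0.01 -0.01] shift [-0.69  0.67  2.81]
```

{"api": "move_arm", "payload": {
  "deltas": [
    [[-0.35,0.33,0,0,0,0],[-0.34,0.34,0.2,0,0,0],[0,0,0.5,0,0,0],[0,0,0.6,0,0,0],[0,0,0.5,0,0,0],[0,0,0.5,0,0,0],[0,0,0.3,0,0,0],[0,0,0.1,0,0,0]]
  ]
}}

```text
time_s: 11.95
ee_pos: [545.3, -289.2, 125.2]
orientation: [0.964, 0.267, -0.001, -0.001]
contact_force: [0.0, 0.9, -2.2]
gripper_width: 35.3
finger_force: 60.7
```

```bash
python3 - <<'E'
from h import *
r,_=find(["bracket_center","dish"],"scene")
i=r["color"][130:250,280:430,::-1]; cv2.imwrite("pics/s3.png",cv2.resize(i,None,fx=4,fy=4,interpolation=cv2.INTER_CUBIC))
s=manip.sense();print(s["ee_pos"],s["contact_force"],s["time_s"]);delta([545.7,-290,112],31)
E
```

```text
scene bracket_center [(array([ 543.4, -286.7,   44.1]), 0.67)]
scene dish [(array([ 546.5, -294.4,    2.3]), 0.95)]
[ 546.07 -290.44  128.41] [ 0.07  0.41 -1.8 ] 12.1
tcp [ 546.07 -290.44  128.41] yaw 30.95672534721382
turn [ 0.01 -0.01 -0.01] shift [-0.   -0.01  0.33]
```

View pics/s3.png

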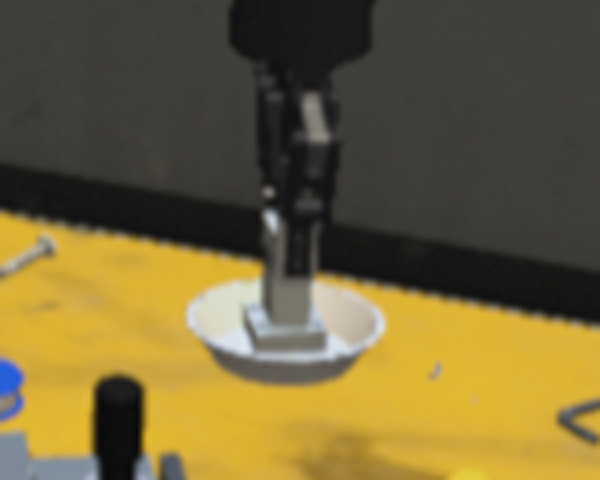

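The bracket is upright over the dish: foot at about (285,325) and dish centre at about (286,320) in the crop. It sits about 10 mm up, so I'll lower gently.

{"api": "move_arm", "payload": {
  "deltas": [
    [[0,0,0.06,0,0,0],[0,0,0.06,0,0,0],[0,0,0.04,0,0,0],[0,0,0.03,0,0,0],[0,0,0,0,0,0],[0,0,0,0,0,0],[0,0,0,0,0,0],[0,0,0,0,0,0]]
  ]
}}

```text
time_s: 12.9
ee_pos: [545.5, -290.8, 118.0]
orientation: [0.964, 0.266, 0.0, 0.0]
contact_force: [-0.9, -0.2, -2.6]
gripper_width: 35.4
finger_force: 60.7
```

{"api": "move_arm", "payload": {
  "deltas": [
    [[0,0,0.02,0,0,0],[0,0,0.02,0,0,0],[0,0,0,0,0,0],[0,0,0,0,0,0],[0,0,0,0,0,0],[0,0,0,0,0,0],[0,0,0,0,0,0],[0,0,0,0,0,0]]
  ]
}}

```text
time_s: 13.7
ee_pos: [545.6, -290.8, 116.3]
orientation: [0.964, 0.266, 0.0, 0.0]
contact_force: [-2.8, 1.1, 3.4]
gripper_width: 35.0
finger_force: 61.3
```

The force has turned to +3.4 N, so the foot is on the dish floor. Now I'll release, then rise.

{"api": "move_arm", "payload": {
  "deltas": [
    [[0,0,0,0,0,0],[0,0,0,0,0,0],[0,0,0,0,0,0],[0,0,0,0,0,0],[0,0,0,0,0,0],[0,0,0,0,0,0],[0,0,0,0,0,0],[0,0,0,0,0,0]]
  ],
  "grip": -1
}}

```text
time_s: 14.5
ee_pos: [545.5, -290.7, 115.9]
orientation: [0.964, 0.266, 0.0, 0.0]
contact_force: [0.0, 0.3, 0.6]
gripper_width: 85.1
finger_force: 0.0
```

{"api": "move_arm", "payload": {
  "deltas": [
    [[0,0,-0.2,0,0,0],[0,0,-0.5,0,0,0],[0,0,-0.7,0,0,0],[0,0,-0.7,0,0,0],[0,0,-0.7,0,0,0],[0,0,-0.5,0,0,0],[-0.8,0,0,0,0,0],[-0.8,0,0,0,0,0]]
  ]
}}

```text
time_s: 15.3
ee_pos: [476.8, -331.8, 283.2]
orientation: [0.964, 0.268, 0.001, 0.001]
contact_force: [0.4, -0.9, -0.6]
gripper_width: 85.2
finger_force: 0.0
```

```bash
python3 - <<'E'
from h import *
find(["bracket_center","dish"],"wrist","w3.png");find(["bracket_center","dish","jaw_knob"],"scene")
s=manip.sense();print(s["ee_pos"],s["contact_force"],s["gripper_width"],s["time_s"])
E
```

```text
wrist bracket_center [(array([ 542.8, -290.8,   37.8]), 0.62)]
wrist dish []
scene bracket_center [(array([ 542.4, -289.1,   34.4]), 0.86)]
scene dish [(array([ 543.8, -292.7,    4.2]), 0.72)]
scene jaw_knob [(array([522.8, -25.4,  84.9]), 0.74), (array([ 540.4, -289. ,   36.1]), 0.65)]
[ 477.5  -331.32  281.04] [ 0.21 -1.    0.18] 85.00753321809474 15.65
```

View pics/w3.png

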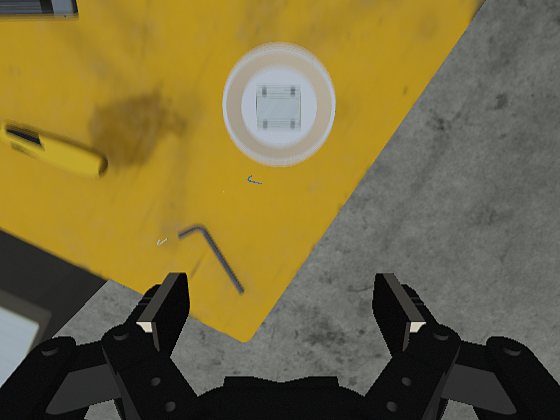

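The wrist view shows the bracket upright with its foot at about (278,107), centred on the dish floor at about (278,104). The jaw is still open and the arm is clear.

```bash
python3 -c "
from cell import manip
print(manip.close_job())"
```

```text
the job is handed in; nothing more can be done
None
```

The bracket stands upright on the dish floor, within about 4 mm of its middle by camera. The vice jaw was left about 44 mm open, the arm ended clear of everything, and the job was handed in at about 16 s; no verdict was returned. I kept clear of the tape measure and thread tape but did not re-measure them at the end.

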